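Unscrew the orange transit cap from a door-lock housing

TASK

Two door-lock housings are bolted down on the bench, one closed with an orange wing cap and one with a blue wing cap. Unscrew the orange cap anticlockwise by its wing until the thread lets go, lift it straight off its neck and set it down, wing upwards, in the shallow dark grey tray. Leave the blue cap on its housing.

Things in the scene. Friction and masses are not known exactly. Their poses are not given: they have to be found in the camera images.
- orange_cap: Orange screw cap, 80 g. Skirt 56 mm diameter, 21 mm high, open below; on its flat top an upright straight wing, 46 mm long along cap x, 12 mm thick along y, from 21 to 49 mm above the origin: grip it across the 12 mm, tips at least 2 mm over the flat top. Origin: centre of the skirt's lower rim, z up. Turned anticlockwise from above, it lets go by 62 degrees and lifts freely from 65 to 135.
- port (a point): Steel threaded neck (44 mm wide) on the aluminium housing (90 x 76 x 56 mm, foot 110 x 100 mm) under the orange cap. Point: on the neck's axis at the closed cap's lower rim, 60 mm above the bench; the neck ends 16 mm higher. z up, x along the 90 mm side; the closed wing lies within 5 degrees of x. Coarse quick thread, turns easily; the cap need not rise as it turns (1 to 3 mm play).
- tray: Shallow dark grey open tray, fixed, 140 mm (x) by 170 mm (y), 28 mm high, walls and floor 4 to 5 mm thick. Origin: centre of its underside, z up.
- blue_cap: Blue wing cap, same shape, size and thread as the orange one, screwed on an identical second housing. To be left alone. Origin and axes as for the orange cap.
Things that resemble listed ones, but are neither listed nor needed, are in the scene too. Of the things like the tray, leave any that is green; of the rest the smaller one is meant.

How it is judged:
By the outcome, as a careful person would: the job done as asked, in the order asked, and still so for the second after the job is handed in, with the robot touching nothing.
It also fails if it takes over 42 s, if anything falls off the work surface, if the arm or the gripper's body presses on something with over 40 N, if the wrist force passes 120 N, or if a joint passes its speed limit or range.

ROBOT

A 7-joint arm with a two-finger parallel gripper is mounted at the origin on the work surface. World frame = base frame: x ahead of the robot, y to its left, z up, the work surface at z = 0. Lengths are in m, angles in degrees, forces in N, time in s.
With the tool pointing down it reaches from about 0.425 to 0.875 m from the base axis. Payload 4.7 kg.
Tool frame: the origin (TCP) lies at the very end of the fingers, on their centre line; the grasp point (between the pads) lies env.hold_point_z behind it (env.hold_point_z is the distance from the TCP to the grasp point, in m); z points along the fingers, y is the line along which they close (so a half turn about z gives the same grasp; the last joint's range is limited). The gripper opens to 87 mm and grips with 3 to 60 N. Pads are 19 mm wide; open, the fingers measure 117 mm over their backs; the gripper's body (75 mm by 190 mm) begins 51 mm behind the grasp point.
Start: joints at [69.677, 18.392, -4.016, 83.108, 1.295, 78.541, -3.26], TCP at [0.234, -0.606, 0.188] pointing down, gripper open.
Joint ranges: [-163.93, 163.93], [-17.29, 119.83], [-79.2, 71.16], [3.27, 140.29], [-89.18, 269.18], [5.43, 117.66], [-154.24, 154.24]. Speed limits (degrees/s): [147.25, 147.25, 180, 180, 180, 180, 180].

INTERFACE

Orientations are given as [roll, pitch, yaw] about the fixed x, y, z axes, in that order (R = Rz(yaw) Ry(pitch) Rx(roll)).
In Python, from cell import env gives the robot as it stands.
- The arm moves only by the shell command python3 -m jog 'ROWS' [FORCE]. ROWS is JSON, a list of rows, each an object with "dp": the shift along the tool's x, y, z in cm, a list of three; "twist": the turn about the tool's z in degrees; "fingers": the opening, from 0 (shut) to 1 (fully open). A call has 1 to 8 rows; each row is the pose to reach, as a shift and turn from the pose commanded when the call began, along the tool's axes at that moment; what a row does not reach only later rows make up. A row lasts 1/8 s, in which the tool goes at most 62.5 mm and 10.7 degrees, less where a joint would pass 70% of its speed; a pose out of reach is approached as far as the arm can. A call with a gripper value outside its range is refused whole. The fingers move at their own pace and stop on an object; FORCE is the grip in N (left out, the last holds). Time passes only in rows, so rows that repeat a pose let the fingers close. It gives the time, the measured TCP pose, the force, the opening and the grip force at its end, in the units of the state.
- env.get_obs(): the state, without advancing time (a new reading comes with each control period).
- env.read_camera(name): name is "scene" or "top" or "wrist"; returns a dict with "pixels" (400x640x3 uint8, blue, green, red), "depth" (400x640 float32, m along the optical axis (not along the pixel's ray), 0 where there is no reading), "fx", "fy", "cx", "cy" (pixels), "rvec" (rotation vector, rad) and "tvec" (3), from world to camera coordinates, as OpenCV has them. Camera axes: x right, y down, z forward; pixel columns grow to the right and rows downward; lengths in m; the calibration is good to about 2 mm. A picture is of the moment at which its call begins.
- env.sign_off(): hands the job in; it is judged then, once.
The state is a dict: "time_s": time; "qpos": joint angles; "joint_velocities": joint speeds; "effort": joint torques, N m; "tool_pos": TCP position; "tool_rot": TCP orientation; "force": force on the tool from outside, world axes, zero at the start; "wrist_torque": the same for the moment, N m; "grip_width": finger opening in m; "grasp_force": force on a finger pad.
Only numpy, scipy, OpenCV 4.12 (cv2) and the standard library are available. Lean on these libraries where they do the work, as an engineer would, in place of code of your own. Each camera call takes 0.05 s, during which the arm holds its last target. There are 200 camera calls.

## Working session

There is one attempt and no reset: what is moved stays moved. The work goes in short steps, Python scripts to look and compute and a shell command to move; the robot and the scene stay as the last step left them, time stands still between calls to the robot, and variables do not carry over. Pictures are saved under pics/ and viewed, at most 10 in all, crops included, and the job is handed in when it is done.

```bash
ls; mkdir -p pics; cat > h.py <<'E'
import numpy as np, cv2
from cell import env
def cam(n):
    c=env.read_camera(n); return c
def world(c,uv,win=2):
    u,v=map(int,uv); d=c["depth"][v-win:v+win+1,u-win:u+win+1]; d=np.median(d[d>0])
    p=np.array([(uv[0]-c["cx"])/c["fx"]*d,(uv[1]-c["cy"])/c["fy"]*d,d])
    R=cv2.Rodrigues(np.array(c["rvec"],float))[0]; return R.T@(p-np.array(c["tvec"]).ravel())
def cloud(c):
    d=c["depth"]; v,u=np.indices(d.shape); P=np.dstack([(u-c["cx"])/c["fx"]*d,(v-c["cy"])/c["fy"]*d,d])
    R=cv2.Rodrigues(np.array(c["rvec"],float))[0]; W=(P-np.array(c["tvec"]).ravel())@R; W[d<=0]=np.nan; return W
E
python3 - <<'E'
from h import *
o=env.get_obs(); print(o, env.hold_point_z)
import pickle
for n in("top","scene"):
    c=cam(n); cv2.imwrite(f"pics/{n}0.png",c["pixels"]); pickle.dump(c,open(n+"0.pkl","wb"))
E
```

```text
pics
{'time_s': 0.0, 'qpos': array([69.67662358, 18.43757969, -4.01615823, 83.17439665,  1.29489263,
       78.54145028, -3.25921465]), 'joint_velocities': array([-0.07036819, -0.03285168, -0.07579558,  0.06414269, -0.01466802,
       -0.00938715,  0.01663299]), 'effort': array([ 5.02724124e-04, -4.91292429e+01, -4.03718837e-01, -3.12524736e+01,
       -6.39852695e-02,  4.38840862e-02,  1.73047692e-04]), 'tool_pos': array([ 0.23406173, -0.60573208,  0.18738287]), 'tool_rot': array([-1.79891814e+02,  5.49077290e-03,  2.11344786e+01]), 'force': array([-0.02194236, -0.2696371 ,  0.01324385]), 'wrist_torque': array([-0.06361174, -0.00984054, -0.03603427]), 'grasp_force': 0.0, 'grip_width': 0.0870832878237516} 0.0187
```

View pics/top0.png

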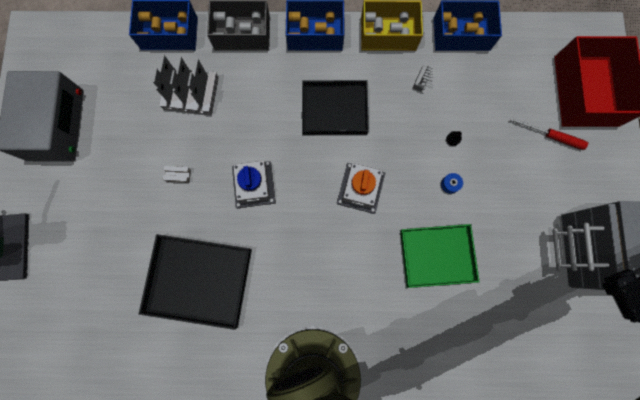

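View pics/scene0.png

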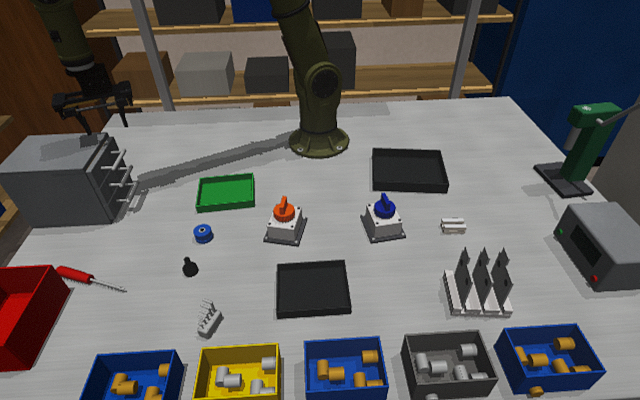

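Top view: the orange cap is at (364,182) and the blue cap at (249,178). There are three trays: far dark (336,107), near dark (195,281) and green (440,256). The green one is excluded, and the far dark one is the smaller of the rest. I'll measure it and confirm in a crop.

```bash
python3 - <<'E'
from h import *
import pickle
c=pickle.load(open("top0.pkl","rb")); s=pickle.load(open("scene0.pkl","rb"))
for n,k in(("top",c),("scene",s)):
    W=cloud(k); b,g,r=[k["pixels"][...,i].astype(int) for i in range(3)]
    m=(r>110)&(r>b+60)&(r>g+40)&(W[...,2]>.055)&(W[...,2]<.13)&(np.hypot(W[...,0]-.55,W[...,1]+.12)<.2)
    P=W[m]; print(n,len(P),P.mean(0),P.min(0),P.max(0))
    w=P[P[:,2]>.097]; t=P[(P[:,2]>.074)&(P[:,2]<.09)]
    print(len(w),w.mean(0)); 
    if len(w)>4:
        e,V=np.linalg.eigh(np.cov(w[:,:2].T)); print("wing ang",np.degrees(np.arctan2(V[1,1],V[0,1])),e**.5, w.min(0),w.max(0))
    print("flat",len(t),(t.min(0)+t.max(0))/2, t.max(0)-t.min(0))
    # dark trays
    for nm,(x,y) in {"far":(.8,-.05),"near":(.3,.35)}.items():
        gr=(np.maximum(np.maximum(r,g),b)<75)&(W[...,2]>-.005)&(W[...,2]<.035)&(abs(W[...,0]-x)<.2)&(abs(W[...,1]-y)<.2)
        nl,L,st,ce=cv2.connectedComponentsWithStats(gr.astype(np.uint8)); i=1+np.argmax(st[1:,4])
        Q=W[L==i]; top=Q[Q[:,2]>.015]; print(nm,len(Q),cv2.minAreaRect(Q[:,:2].astype(np.float32)),Q[:,2].max(), st[i])
    # housing top ~.056
a=c["pixels"][70:220,290:410]; cv2.imwrite("pics/crop1.png",cv2.resize(a,None,fx=4,fy=4,interpolation=cv2.INTER_CUBIC))
E
```

```text
top 415 [ 0.45344773 -0.11775135  0.08838199] [ 0.42826466 -0.14645714  0.05697819] [ 0.48263809 -0.09109618  0.11388474]
100 [ 0.45352843 -0.11832343  0.10942777]
wing ang 170.06323252363777 [0.00348048 0.01292976] [ 0.43236449 -0.1258632   0.09908318] [ 0.47542321 -0.11007036  0.11388474]
flat 311 [ 0.45545138 -0.11830769  0.08290083] [0.05437343 0.05442302 0.01224494]
far 3221 ((0.6675207018852234, -0.05471698194742203), (0.13594505190849304, 0.17239759862422943), 0.6712910532951355) 0.0342951685735055 [ 302   80   67   51 3221]
near 7331 ((0.22241081297397614, 0.2782123386859894), (0.228664368391037, 0.18703873455524445), 81.28465270996094) 0.034989462337629854 [ 141  237  111   92 7331]
scene 267 [ 0.46028866 -0.11788678  0.08801495] [ 0.42925403 -0.14591396  0.06277066] [ 0.48271426 -0.08946738  0.11288958]
66 [ 0.45765683 -0.11860716  0.1085061 ]
wing ang 167.51672620363018 [0.00360364 0.01440217] [ 0.43111882 -0.12762601  0.09791178] [ 0.47598582 -0.10900151  0.11288958]
flat 181 [ 0.45598415 -0.11769067  0.08173241] [0.05346023 0.05644657 0.01360744]
far 3432 ((0.6680517792701721, -0.05033919960260391), (0.1718236356973648, 0.13600726425647736), 89.96532440185547) 0.0334130157601832 [ 276  261   76   58 3432]
near 2092 ((0.21121655404567719, 0.28328952193260193), (0.2189454734325409, 0.17328356206417084), 81.57540893554688) 0.034831144332898405 [ 374  149   73   34 2092]
```

View pics/crop1.png

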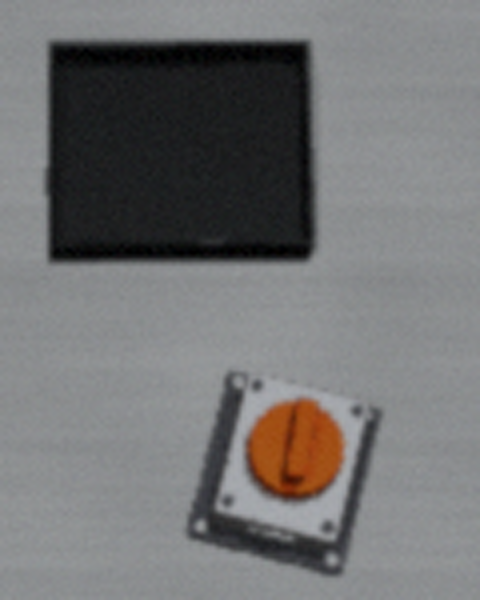

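The crop shows the smaller dark tray (140x170 mm, centre about (0.668,-0.053)) and the orange cap. Its wing runs up and slightly right, at a yaw of about -11°. Next I move above the cap.

```bash
python3 -m jog '[{"dp":[4,-4,0],"twist":4},{"dp":[8,-8,0],"twist":8},{"dp":[12,-12,0],"twist":12},{"dp":[16,-15.5,0],"twist":16},{"dp":[20,-19.5,0],"twist":20},{"dp":[24,-23.5,0],"twist":24},{"dp":[28,-27.5,0],"twist":28},{"dp":[32,-31.5,0],"twist":32}]'
```

```text
validation failed for argument at $[0]...
```

```bash
python3 -m jog '[{"dp":[4,-4,0],"twist":4,"fingers":1},{"dp":[8,-8,0],"twist":8,"fingers":1},{"dp":[12,-12,0],"twist":12,"fingers":1},{"dp":[16,-15.5,0],"twist":16,"fingers":1},{"dp":[20,-19.5,0],"twist":20,"fingers":1},{"dp":[24,-23.5,0],"twist":24,"fingers":1},{"dp":[28,-27.5,0],"twist":28,"fingers":1},{"dp":[32,-31.5,0],"twist":32,"fingers":1}]'
```

```text
time_s: 1.1
tool_pos: [0.4195, -0.1953, 0.1883]
tool_rot: [180.0, 0.0, -11.0]
force: [0.7, -0.7, -1.1]
grip_width: 0.087
grasp_force: 0.0
```

```bash
python3 -m jog '[{"dp":[1,-4,0],"twist":0,"fingers":1},{"dp":[2,-7.5,0],"twist":0,"fingers":1},{"dp":[2,-8.3,0],"twist":0,"fingers":1},{"dp":[2,-8.3,0],"twist":0,"fingers":1},{"dp":[2,-8.3,0],"twist":0,"fingers":1}]'
cat > wing.py <<'E'
from h import *
import sys
c=cam("wrist"); cv2.imwrite(f"pics/{sys.argv[1]}.png",c["pixels"])
W=cloud(c); b,g,r=[c["pixels"][...,i].astype(int) for i in range(3)]
m=(r>90)&(r>b+50)&(r>g+30)&np.isfinite(W[...,2])
P=W[m]; print(len(P)); zt=np.percentile(P[:,2],[1,10,50,90,99]); print("z",zt)
z1=float(sys.argv[2]) if len(sys.argv)>2 else .103
w=P[P[:,2]>z1]; t=P[(P[:,2]<z1-.01)&(P[:,2]>z1-.03)]
rc=cv2.minAreaRect(w[:,:2].astype(np.float32)); print("wing",len(w),rc, w[:,2].mean())
e,V=np.linalg.eigh(np.cov(w[:,:2].T)); print("ang",np.degrees(np.arctan(V[1,1]/V[0,1])))
print("skirt top",cv2.minEnclosingCircle(t[:,:2].astype(np.float32)),np.median(t[:,2]))
o=env.get_obs(); print(o["tool_pos"],o["tool_rot"],o["qpos"])
E
python3 wing.py w1
```

```text
time_s: 1.72
tool_pos: [0.4538, -0.121, 0.1882]
tool_rot: [180.0, 0.0, -11.0]
force: [-0.7, 0.6, -0.4]
grip_width: 0.0871
grasp_force: 0.0
2377
z [0.06049721 0.07961431 0.08108173 0.1093677  0.31302582]
wing 709 ((0.46069034934043884, -0.12169294059276581), (0.09798266738653183, 0.05841173976659775), 78.5907211303711) 0.15669391251494302
ang 76.72198668430671
skirt top ((0.454084575176239, -0.1176753044128418), 0.02921181544661522) 0.08067089644683144
[ 0.45392027 -0.12096796  0.18829509] [ 1.79976458e+02  1.83704342e-02 -1.10213887e+01] [ 41.41441174  -2.84015086 -28.56311644 106.70187305  -1.3753416
  75.81459711 -87.80301095]
```

View pics/w1.png

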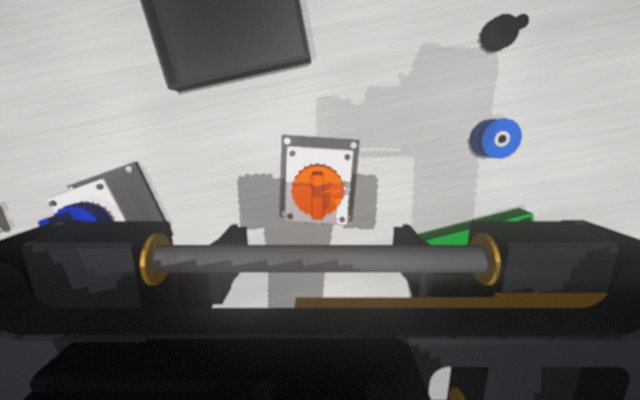

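The wrist view shows the orange cap at (318,193), between the fingers, with its wing almost vertical in the image and so almost aligned. I'll filter out the gripper's own pixels and refine.

```bash
sed -i 's/np.isfinite(W\[...,2\])/(W[...,2]<.125+float(sys.argv[3]) if len(sys.argv)>3 else W[...,2]<.125)/' wing.py; python3 wing.py w2
```

```text
2205
z [0.06169888 0.07955161 0.08097031 0.10879092 0.10972891]
wing 536 ((0.4546191692352295, -0.11773890256881714), (0.011971451342105865, 0.0448637381196022), 79.83403015136719) 0.10850542925476982
ang -9.913367999268011
skirt top ((0.4540625214576721, -0.11772054433822632), 0.02926666848361492) 0.08066948094745839
[ 0.45398999 -0.12078718  0.18831202] [ 1.79984762e+02  1.74174213e-02 -1.10122384e+01] [ 41.41460128  -2.83807889 -28.57942496 106.69779613  -1.38364019
  75.81583322 -87.80802242]
```

```bash
python3 -m jog '[{"dp":[0,-0.3,3],"twist":-1,"fingers":1},{"dp":[0,-0.3,7],"twist":-1,"fingers":0.6},{"dp":[0,-0.3,9.5],"twist":-1,"fingers":0.4},{"dp":[0,-0.3,10.3],"twist":-1,"fingers":0.4},{"dp":[0,-0.3,10.3],"twist":-1,"fingers":0.4},{"dp":[0,-0.3,10.3],"twist":-1,"fingers":0.4}]' 35; python3 -m jog '[{"dp":[0,0,0],"twist":0,"fingers":0},{"dp":[0,0,0],"twist":0,"fingers":0},{"dp":[0,0,0],"twist":0,"fingers":0},{"dp":[0,0,0],"twist":0,"fingers":0}]' 35
```

```text
time_s: 2.58
tool_pos: [0.4561, -0.1169, 0.0867]
tool_rot: [180.0, -0.1, -9.9]
force: [-0.6, -0.4, 0.7]
grip_width: 0.0448
grasp_force: 0.0
time_s: 3.08
tool_pos: [0.4551, -0.1165, 0.0855]
tool_rot: [180.0, -0.0, -9.9]
force: [-0.8, 0.3, -1.0]
grip_width: 0.0055
grasp_force: 0.0
```

```bash
python3 - <<'E'
from h import *
o=env.get_obs(); print(o["grip_width"],o["grasp_force"],o["tool_pos"])
c=cam("scene"); a=c["pixels"][150:270,220:340]; b=cam("wrist")["pixels"][100:300,200:440]
cv2.imwrite("pics/g1.png",np.hstack([cv2.resize(a,(380,380),interpolation=cv2.INTER_CUBIC),cv2.resize(b,(418,380))[:, :418]]))
E
```

```text
0.005497131200227038 0.0 [ 0.45511459 -0.11646693  0.08550687]
```

View pics/g1.png

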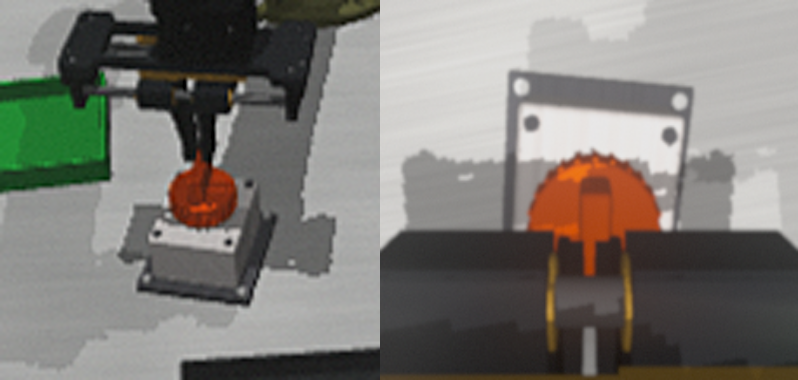

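The fingers appear to straddle the wing, but the readings disagree (5.5 mm opening, zero grip force). I'll hold the close a little longer and see whether the width changes.

```bash
python3 -m jog '[{"dp":[0,0,0],"twist":0,"fingers":0},{"dp":[0,0,0],"twist":0,"fingers":0},{"dp":[0,0,0],"twist":0,"fingers":0}]' 35
```

```text
time_s: 3.55
tool_pos: [0.4551, -0.1165, 0.0854]
tool_rot: [180.0, 0.0, -9.9]
force: [0.2, -0.1, 0.5]
grip_width: 0.0004
grasp_force: 0.0
```

The fingers closed fully, so the wing isn't between them. I'll look closely with all three cameras.

```bash
python3 - <<'E'
from h import *
c=cam("scene"); a=c["pixels"][165:245,240:320]; b=cam("wrist")["pixels"][120:260,240:400]
R=cv2.Rodrigues(np.array(c["rvec"],float))[0]
for p in([.4551,-.1165,.0854],[.4543,-.1177,.109],[.4551,-.1165,.109]):
    q=cv2.projectPoints(np.array([p]),np.array(c["rvec"],float),np.array(c["tvec"],float),np.array([[c["fx"],0,c["cx"]],[0,c["fy"],c["cy"]],[0,0,1]]),None)[0].ravel()
    print(q,(q-[240,165])*5)
cv2.imwrite("pics/g2.png",np.hstack([cv2.resize(a,(400,400),interpolation=cv2.INTER_CUBIC),cv2.resize(b,(400,400))]))
W=cloud(c); px=c["pixels"].astype(int)
dk=(px.max(2)<70)&(np.hypot(W[...,0]-.455,W[...,1]+.117)<.06)&(W[...,2]>.07)
P=W[dk]
for z in np.arange(.08,.19,.01):
    q=P[abs(P[:,2]-z)<.005]
    if len(q): print(round(z,3),len(q),q.mean(0).round(4),q.min(0).round(3)[:2],q.max(0).round(3)[:2])
E
```

```text
[283.74064153 208.40642283] [218.70320763 217.03211413]
[282.58398004 201.59082499] [212.91990021 182.95412494]
[283.03594021 201.76585349] [215.17970107 183.82926747]
0.09 3 [ 0.4418 -0.111   0.0915] [ 0.436 -0.112] [ 0.452 -0.11 ]
0.1 4 [ 0.4413 -0.1102  0.0993] [ 0.437 -0.112] [ 0.45  -0.109]
0.11 3 [ 0.4436 -0.1134  0.1063] [ 0.437 -0.12 ] [ 0.449 -0.109]
0.12 7 [ 0.4616 -0.1158  0.1227] [ 0.454 -0.126] [ 0.465 -0.108]
0.13 25 [ 0.4619 -0.1165  0.1298] [ 0.449 -0.125] [ 0.466 -0.107]
0.14 26 [ 0.4607 -0.1154  0.1403] [ 0.447 -0.127] [ 0.466 -0.106]
0.15 25 [ 0.4627 -0.1171  0.1505] [ 0.456 -0.128] [ 0.467 -0.105]
0.16 29 [ 0.4637 -0.1182  0.1609] [ 0.461 -0.13 ] [ 0.468 -0.105]
0.17 33 [ 0.4629 -0.1186  0.1697] [ 0.453 -0.132] [ 0.469 -0.104]
0.18 9 [ 0.4636 -0.1207  0.1786] [ 0.461 -0.128] [ 0.469 -0.104]
```

View pics/g2.png

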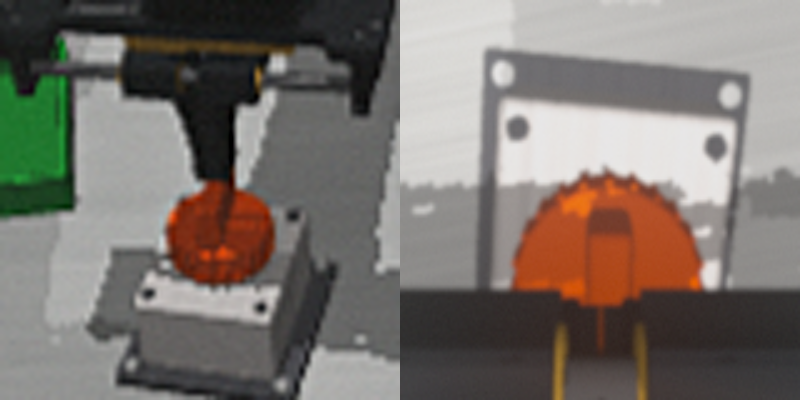

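The fingers are shut, yet they show no contact. Either the tips are actually above the wing, or the pose reading is off. I'll raise 6 cm and measure the tips' true height from depth.

```bash
python3 -m jog '[{"dp":[0,0,-2],"twist":0,"fingers":0},{"dp":[0,0,-6],"twist":0,"fingers":0},{"dp":[0,0,-6],"twist":0,"fingers":0},{"dp":[0,0,-6],"twist":0,"fingers":0}]'; python3 - <<'E'
from h import *
o=env.get_obs();print(o["tool_pos"],o["grip_width"])
for n in("scene","top"):
    c=cam(n); W=cloud(c); px=c["pixels"].astype(int)
    if n=="scene": cv2.imwrite("pics/g3.png",cv2.resize(c["pixels"][140:240,230:330],(600,600),interpolation=cv2.INTER_CUBIC))
    dk=(px.max(2)<80)&(abs(W[...,0]-.46)<.03)&(abs(W[...,1]+.117)<.04)&(W[...,2]>.115)&(W[...,2]<.23)
    P=W[dk]; print(n,len(P),np.sort(P[:,2])[:12].round(4) if len(P) else "")
    for z in np.arange(.12,.21,.01):
        q=P[abs(P[:,2]-z)<.005]
        if len(q): print(round(z,3),len(q),q.mean(0).round(4),q.min(0).round(3)[:2],q.max(0).round(3)[:2])
E
python3 wing.py w3 .103 0
```

```text
time_s: 4.15
tool_pos: [0.4548, -0.1165, 0.1451]
tool_rot: [180.0, 0.0, -9.9]
force: [-0.6, 0.2, -1.2]
grip_width: 0.0005
grasp_force: 0.0
[ 0.45476993 -0.11649069  0.14508021] 0.0005467916414784888
scene 156 [0.1818 0.1818 0.1821 0.1826 0.1829 0.1835 0.1836 0.1836 0.184  0.1842
 0.1843 0.1849]
0.18 13 [ 0.462  -0.1167  0.1834] [ 0.456 -0.126] [ 0.466 -0.108]
0.19 22 [ 0.4613 -0.1153  0.1901] [ 0.451 -0.125] [ 0.467 -0.107]
0.2 30 [ 0.4618 -0.1169  0.1997] [ 0.45  -0.126] [ 0.465 -0.107]
top 0 
2764
z [0.06748408 0.07957405 0.08091914 0.10865344 0.10965656]
wing 646 ((0.45811787247657776, -0.11850503087043762), (0.011853974312543869, 0.03801846504211426), 79.9864273071289) 0.10839884146416233
ang -11.154455045070794
skirt top ((0.45426464080810547, -0.11781614273786545), 0.02923368476331234) 0.08063260229216633
[ 0.45424037 -0.11624789  0.14433125] [-1.79980520e+02  1.16122838e-01 -9.86943297e+00] [ 41.00430291  -1.01354628 -29.32576933 110.25684319  -0.54253788
  70.74432371 -88.00713892]
```

View pics/g3.png

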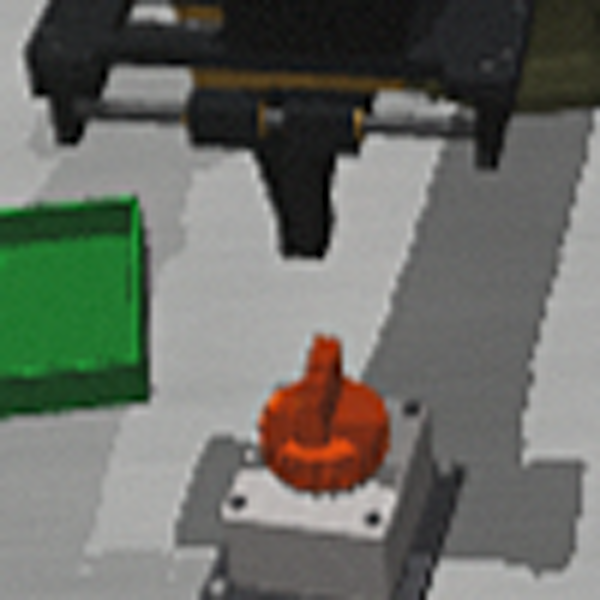

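The camera puts the fingertips at z≈0.182 while the reported TCP is at 0.145, so the real tips sit about 36 mm above the reported TCP. They closed just above the wing and the cap is untouched. I'll open, go 9.5 cm down and check the tip height before relying on the grasp.

```bash
python3 -m jog '[{"dp":[0,0.1,0],"twist":0,"fingers":0.6},{"dp":[0,0.1,1],"twist":0,"fingers":0.6},{"dp":[0,0.1,3],"twist":0,"fingers":0.6},{"dp":[0,0.1,5.5],"twist":0,"fingers":0.6},{"dp":[0,0.1,8],"twist":0,"fingers":0.6},{"dp":[0,0.1,9],"twist":0,"fingers":0.6},{"dp":[0,0.1,9.5],"twist":0,"fingers":0.6},{"dp":[0,0.1,9.5],"twist":0,"fingers":0.6}]' 35; python3 - <<'E'
from h import *
c=cam("scene"); W=cloud(c); px=c["pixels"].astype(int)
dk=(px.max(2)<60)&(abs(W[...,0]-.46)<.015)&(abs(W[...,1]+.117)<.06)&(W[...,2]>.075)&(W[...,2]<.23)
P=W[dk]
for s in(P[P[:,1]<-.117],P[P[:,1]>-.117]): print(len(s),s[np.argsort(s[:,2])[:8]].round(4))
E
```

```text
time_s: 5.3
tool_pos: [0.4552, -0.1175, 0.0507]
tool_rot: [180.0, -0.0, -9.9]
force: [-0.6, -0.1, -0.2]
grip_width: 0.0519
grasp_force: 0.0
219 [[ 0.4553 -0.1452  0.0855]
 [ 0.4455 -0.1426  0.0873]
 [ 0.4574 -0.1476  0.0876]
 [ 0.4544 -0.1476  0.0885]
 [ 0.4585 -0.1501  0.0888]
 [ 0.4563 -0.1447  0.09  ]
 [ 0.4535 -0.1447  0.091 ]
 [ 0.4578 -0.1498  0.0917]]
130 [[ 0.4683 -0.0865  0.0859]
 [ 0.4658 -0.0917  0.0876]
 [ 0.46   -0.0836  0.0889]
 [ 0.4698 -0.0888  0.091 ]
 [ 0.47   -0.0862  0.091 ]
 [ 0.4599 -0.0834  0.0924]
 [ 0.4675 -0.0914  0.0926]
 [ 0.4571 -0.0833  0.0934]]
```

The tips are at about 0.0855 on both sides of the wing, as intended. Closing.

```bash
python3 -m jog '[{"dp":[0,0,0],"twist":0,"fingers":0},{"dp":[0,0,0],"twist":0,"fingers":0},{"dp":[0,0,0],"twist":0,"fingers":0},{"dp":[0,0,0],"twist":0,"fingers":0},{"dp":[0,0,0],"twist":0,"fingers":0},{"dp":[0,0,0],"twist":0,"fingers":0}]' 35
```

```text
time_s: 6.1
tool_pos: [0.4549, -0.1176, 0.0505]
tool_rot: [180.0, -0.0, -9.9]
force: [-0.6, -0.5, 1.1]
grip_width: 0.0118
grasp_force: 35.0
```

```bash
python3 -m jog '[{"dp":[0,0,0],"twist":-5,"fingers":0},{"dp":[0,0,0],"twist":-11,"fingers":0},{"dp":[0,0,0],"twist":-17,"fingers":0},{"dp":[0,0,0],"twist":-23,"fingers":0},{"dp":[0,0,0],"twist":-29,"fingers":0},{"dp":[0,0,0],"twist":-35,"fingers":0},{"dp":[0,0,0],"twist":-41,"fingers":0},{"dp":[0,0,0],"twist":-45,"fingers":0}]' 35
```

```text
time_s: 7.1
tool_pos: [0.455, -0.1174, 0.0505]
tool_rot: [180.0, -0.0, 35.3]
force: [0.1, -0.7, 1.7]
grip_width: 0.0119
grasp_force: 35.0
```

```bash
python3 -m jog '[{"dp":[0,0,0],"twist":-5,"fingers":0},{"dp":[0,0,0],"twist":-11,"fingers":0},{"dp":[0,0,0],"twist":-17,"fingers":0},{"dp":[0,0,0],"twist":-23,"fingers":0},{"dp":[0,0,0],"twist":-29,"fingers":0},{"dp":[0,0,0],"twist":-35,"fingers":0},{"dp":[0,0,0],"twist":-41,"fingers":0},{"dp":[0,0,0],"twist":-45,"fingers":0}]' 35; python3 -m jog '[{"dp":[0,0,0],"twist":0,"fingers":0},{"dp":[0,0,0],"twist":0,"fingers":0}]' 35; python3 - <<'E'
from h import *
o=env.get_obs(); print(o["wrist_torque"],o["qpos"])
E
```

```text
time_s: 8.1
tool_pos: [0.4547, -0.1175, 0.0505]
tool_rot: [-180.0, 0.0, 80.3]
force: [-0.6, 0.5, 1.5]
grip_width: 0.0118
grasp_force: 35.0
time_s: 8.35
tool_pos: [0.4547, -0.1175, 0.0505]
tool_rot: [-180.0, 0.0, 80.1]
force: [-0.7, -0.6, 1.2]
grip_width: 0.0116
grasp_force: 35.0
[-0.0216871   0.23307226  0.03013627] [ 44.77668882   5.37289583 -34.65218835 116.25560217   3.56226709
  59.39335638  -1.50654343]
```

```bash
python3 -m jog '[{"dp":[0,0,-0.3],"twist":0,"fingers":0},{"dp":[0,0,-0.8],"twist":0,"fingers":0},{"dp":[0,0,-1.4],"twist":0,"fingers":0},{"dp":[0,0,-2.2],"twist":0,"fingers":0},{"dp":[0,0,-3.2],"twist":0,"fingers":0},{"dp":[0,0,-5],"twist":0,"fingers":0},{"dp":[0,0,-7],"twist":0,"fingers":0},{"dp":[0,0,-8],"twist":0,"fingers":0}]' 35; python3 - <<'E'
from h import *
c=cam("scene");w=cam("wrist")["pixels"]
cv2.imwrite("pics/l1.png",np.hstack([cv2.resize(c["pixels"][120:270,210:360],(400,400)),cv2.resize(w[60:360,120:420],(400,400))]))
W=cloud(c); b,g,r=[c["pixels"][...,i].astype(int) for i in range(3)]
m=(r>110)&(r>b+60)&(r>g+40)&(W[...,2]>.055)&(W[...,2]<.22)&(np.hypot(W[...,0]-.455,W[...,1]+.118)<.06)
P=W[m];print(len(P),P.min(0),P.max(0))
E
```

```text
time_s: 9.35
tool_pos: [0.4557, -0.1176, 0.132]
tool_rot: [179.9, 0.0, 80.1]
force: [-0.2, 0.6, -1.7]
grip_width: 0.0117
grasp_force: 35.0
133 [ 0.44428368 -0.14527284  0.1437305 ] [ 0.48335775 -0.0897681   0.19258605]
```

View pics/l1.png

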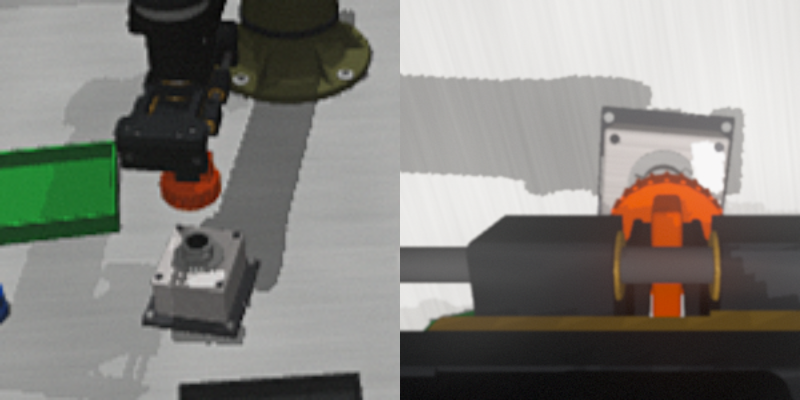

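The cap is clear of the neck (neck visible at (195,245) left; cap held at (190,185)). The tray centre is about (0.668,-0.053). Next I carry the cap over it.

```bash
python3 -m jog '[{"dp":[1,1.5,0],"twist":0,"fingers":0},{"dp":[2.5,4.5,0],"twist":0,"fingers":0},{"dp":[4,8,0],"twist":0,"fingers":0},{"dp":[6,11.5,0],"twist":0,"fingers":0},{"dp":[8,15,0],"twist":0,"fingers":0},{"dp":[9.2,18,0],"twist":0,"fingers":0},{"dp":[9.8,19.4,0],"twist":0,"fingers":0},{"dp":[10,19.8,0],"twist":0,"fingers":0}]' 35; python3 -m jog '[{"dp":[0,0,1],"twist":0,"fingers":0},{"dp":[0,0,3],"twist":0,"fingers":0},{"dp":[0,0,5],"twist":0,"fingers":0},{"dp":[0,0,7],"twist":0,"fingers":0},{"dp":[0,0,9],"twist":0,"fingers":0},{"dp":[0,0,10],"twist":0,"fingers":0},{"dp":[0,0,10],"twist":0,"fingers":0}]' 35; python3 - <<'E'
from h import *
c=cam("scene")
W=cloud(c); b,g,r=[c["pixels"][...,i].astype(int) for i in range(3)]
m=(r>110)&(r>b+60)&(r>g+40)&(W[...,2]>.01)&(W[...,2]<.2)&(np.hypot(W[...,0]-.668,W[...,1]+.053)<.08)
P=W[m];print(len(P),P.min(0),P.max(0))
E
```

```text
time_s: 10.45
tool_pos: [0.6671, -0.0522, 0.1289]
tool_rot: [-179.9, -0.0, 80.2]
force: [-0.8, 0.2, -0.3]
grip_width: 0.0121
grasp_force: 35.0
time_s: 11.32
tool_pos: [0.6665, -0.0528, 0.0294]
tool_rot: [-179.9, 0.0, 80.1]
force: [0.3, -0.1, -0.8]
grip_width: 0.0115
grasp_force: 35.0
8 [ 0.68723255 -0.06847087  0.04277593] [ 0.69193297 -0.04563551  0.04826418]
```

```bash
python3 -m jog '[{"dp":[0,0,0.8],"twist":0,"fingers":0},{"dp":[0,0,1.6],"twist":0,"fingers":0},{"dp":[0,0,2.2],"twist":0,"fingers":0},{"dp":[0,0,2.7],"twist":0,"fingers":0},{"dp":[0,0,3],"twist":0,"fingers":0},{"dp":[0,0,3.2],"twist":0,"fingers":0},{"dp":[0,0,3.2],"twist":0,"fingers":0}]' 35; python3 -m jog '[{"dp":[0,0,0.1],"twist":0,"fingers":0},{"dp":[0,0,0.2],"twist":0,"fingers":0},{"dp":[0,0,0.2],"twist":0,"fingers":0}]' 35
```

```text
time_s: 12.25
tool_pos: [0.6671, -0.0529, -0.0016]
tool_rot: [-180.0, 0.0, 80.1]
force: [0.4, -0.5, -1.7]
grip_width: 0.0118
grasp_force: 35.0
time_s: 12.62
tool_pos: [0.6671, -0.0529, -0.0036]
tool_rot: [-180.0, 0.0, 80.1]
force: [-1.1, 1.0, -1.2]
grip_width: 0.0115
grasp_force: 35.0
```

```bash
python3 -m jog '[{"dp":[0,0,0.1],"twist":0,"fingers":0},{"dp":[0,0,0.15],"twist":0,"fingers":0},{"dp":[0,0,0.15],"twist":0,"fingers":0}]' 35; python3 - <<'E'
from h import *
o=env.get_obs();print(o["tool_pos"],o["force"])
E
```

```text
time_s: 13.0
tool_pos: [0.6671, -0.0528, -0.0051]
tool_rot: [-180.0, 0.0, 80.1]
force: [-0.3, -0.2, -0.7]
grip_width: 0.0115
grasp_force: 35.0
[ 0.66707094 -0.05282289 -0.00512158] [-0.28829321 -0.16642167 -0.65934188]
```

```bash
python3 -m jog '[{"dp":[0,0,0.05],"twist":0,"fingers":0},{"dp":[0,0,0.1],"twist":0,"fingers":0},{"dp":[0,0,0.1],"twist":0,"fingers":0}]' 35
```

```text
time_s: 13.38
tool_pos: [0.6672, -0.0529, -0.0054]
tool_rot: [180.0, 0.0, 80.1]
force: [-1.8, -0.2, 4.6]
grip_width: 0.0117
grasp_force: 35.0
```

Contact with the floor (4.6 N). Release and rise.

```bash
python3 -m jog '[{"dp":[0,0,-0.05],"twist":0,"fingers":0.15},{"dp":[0,0,-0.05],"twist":0,"fingers":0.3},{"dp":[0,0,-0.05],"twist":0,"fingers":0.5},{"dp":[0,0,-0.05],"twist":0,"fingers":0.6},{"dp":[0,0,-0.05],"twist":0,"fingers":0.6}]' 35; python3 -m jog '[{"dp":[0,0,-1],"twist":0,"fingers":0.6},{"dp":[0,0,-3],"twist":0,"fingers":0.6},{"dp":[0,0,-6],"twist":0,"fingers":0.6},{"dp":[0,0,-9],"twist":0,"fingers":0.6},{"dp":[0,0,-12],"twist":0,"fingers":0.6},{"dp":[0,0,-12],"twist":0,"fingers":0.6},{"dp":[0,0,-12],"twist":0,"fingers":0.6}]' 35; python3 - <<'E'
from h import *
c=cam("scene");w=cam("wrist"); 
cv2.imwrite("pics/f1.png",np.hstack([cv2.resize(c["pixels"][170:330,250:410],(400,400)),cv2.resize(w["pixels"][60:360,120:420],(400,400))]))
W=cloud(w); b,g,r=[w["pixels"][...,i].astype(int) for i in range(3)]
P=W[(r>90)&(r>b+50)&(r>g+30)&(W[...,2]<.08)];t=P[P[:,2]<.04]; print(np.percentile(P[:,2],[1,50,99]),(t.min(0)+t.max(0))/2)
E
```

```text
time_s: 14.0
tool_pos: [0.6671, -0.0529, -0.0057]
tool_rot: [-180.0, 0.0, 80.1]
force: [-0.2, -0.2, 0.4]
grip_width: 0.0453
grasp_force: 0.0
time_s: 14.88
tool_pos: [0.667, -0.0529, 0.1148]
tool_rot: [180.0, 0.0, 80.1]
force: [-2.0, 1.1, -0.2]
grip_width: 0.0521
grasp_force: 0.0
[0.00374214 0.03142178 0.05355778] [ 1.23433813 -0.26943494 -0.35581079]
```

View pics/f1.png

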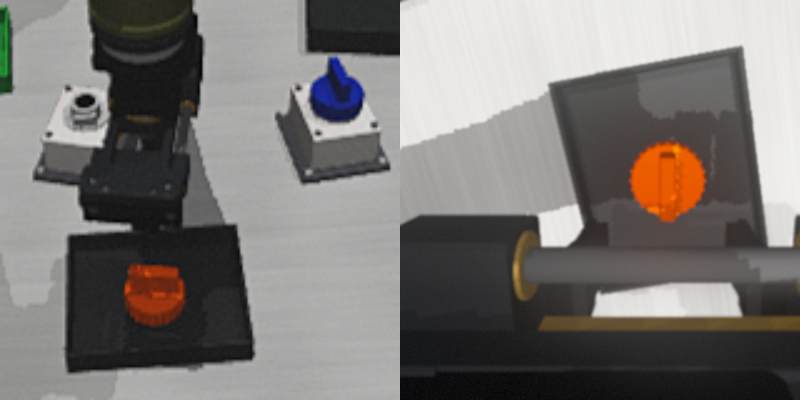

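The cap sits flat in the tray, wing upwards (left crop (155,295), right crop (668,182)), well clear of the walls. The blue cap is still on its housing at (337,90), and the gripper is clear of everything. Handing in.

```bash
python3 -c "
from cell import env
print(env.sign_off())"
```

```text
the job is handed in; nothing more can be done
None
```

The orange cap was unscrewed about 90° anticlockwise, lifted straight off and set wing-up in the smaller dark grey tray; the blue cap was left untouched, and the job was handed in at about 15 s.

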